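# Clip a glaze test tile into the decorating jig

### The job

Press down the long red pad of the decorating jig's spring clip with one fingertip so that its black-tipped arm lifts, and while keeping it pressed use the other fingertip to push the green glazed test tile along its channel, under the arm, until it meets the blue end stop. Only then let the pad come up, so that the clip closes on the tile, and move the hand clear. Nothing is to be gripped or lifted: the tile stays flat in its channel, and everything else on the table stays where it is.

Things in the scene. Friction and masses are not known exactly. Their poses are not given: they have to be found in the camera images.
- jig: Decorating jig, fixed: plywood base 190 x 125 x 10 mm with a white bed, top 20 mm above the table, x = -140 to +42 mm. Origin on the table, under the channel's centre line and the clip's arm. x runs along the channel to the end stop (push this way), y from the channel to the red pad, z up. Channel 43 mm wide between blue fences 6 mm high, 6 mm thick, x = -116 to +40 mm, open at its rear (-x) end.
- stop (a point): Foot of the blue end stop's face, on the channel's centre line and on the bed: jig x = +22 mm, 20 mm above the table. The stop is 16 mm high.
- clip (a joint): Angle of the spring clip (rad), a see-saw. 0 = at rest, black tip 3 mm above the bed, blocking the 8 mm tile (pushing the tile cannot open it); 0.33 = pad fully down on its stop, tip about 15 mm above the bed. The tile passes above about 0.17; with the tip resting on the tile it reads about 0.14. Sprung: 4 N at the pad to start it, 7.5 N fully down.
- tip (a point): Centre of the clip's black tip, a roller 14 mm long (jig x = -7 to +7 mm), 10 mm thick, at jig y = -7 mm. Its steel arm crosses the channel from the shaft, which lies along x at jig y = +29 mm, 32 mm above the table, x = -125 to +11 mm, between two posts 38 mm tall.
- pad (a point): Centre of the red pad's top (moves with it). Pad 96 mm along jig x (-122 to -26 mm), 26 mm along y (centre y = +59 mm), 4 mm thick. Its top is 32 mm above the table at rest (outer edge 11 degrees high, nearly level when pressed), 22 mm fully down (2 mm above the bed), 24.5 mm at about 0.25 rad (a fingertip at that height gives 0.25 to 0.29): there a second fingertip level with it meets the tile's rear edge.
- tile_mid (a point): The test tile, terracotta with a green glazed top, 50 x 40 x 8 mm, about 40 g; the point is its centre, 4 mm above the bed (24 mm above the table). Its x axis is along its 50 mm length, along the channel. It starts in the channel short of the clip. Against the end stop its centre is at jig x = -3 mm.
- honey_tile_mid (a point): Another tile of the same size, with an orange top, lying on the table beside the jig; the point is its centre. Leave it.
- brush_pot: Red plastic pot 84 mm across and 100 mm high with brushes up to 210 mm; origin under its centre. Leave it.
- slip_jar: Glass jar with a blue cap, 70 mm across, 85 mm high; origin under its centre. Leave it.
- glaze_pot: White lidded pot 64 mm across, 55 mm high, standing beyond the end stop; origin under its centre. Leave it.
- bowl: Terracotta bowl 130 mm across, 55 mm high; origin under its centre. Leave it.
- wood_tool: Flat wooden modelling tool with a steel blade, 158 mm long along x, 14 mm wide, 8 mm high, lying on the table beside the jig; origin under the middle of the handle. Leave it.
- cup: Blue cup 72 mm across, 75 mm high; origin under its centre. Leave it.
Things that resemble listed ones, but are neither listed nor needed, are in the scene too. What is shaped like the jig but yellow is not meant. What is shaped like the part that bears tile_mid but pink is not meant.

How it is judged (in metres and radians):
On the way, in this order (a step that is already met when the one before it is completed fails the run):
1. the clip's pad is held down, its arm lifted, with the tile still short of it (value of joint clip above 0.18 rad and x of tile_mid in the frame of jig below -0.033 m), for 0.1 s.
2. the tile is against the end stop with the pad still held down (value of joint clip above 0.17 rad and x of tile_mid in the frame of jig above -0.007 m), for 0.1 s.
At the end, for the whole second after the job is handed in: The tile lies flat in the channel within 4 mm of the end stop, at rest, with the clip let go and closed on it (clip angle 0.10 to 0.17 rad) (x of tile_mid in the frame of jig above -0.007 m and z of tile_mid in the frame of jig below 0.027 m and angle between tile_mid's own z axis and vertical below 0.06 rad and value of joint clip between 0.1 and 0.17 rad and linear speed of tile below 0.01 m/s); the robot touches nothing.
It fails at once if the clip is let down on the tile before the tile is at the end stop (x of tile_mid in the frame of jig between -0.022 and -0.01 m and value of joint clip below 0.155 rad).
It fails at once if the tile is lifted or tipped (z of tile_mid in the frame of jig above 0.03 m or angle between tile_mid's own z axis and vertical above 0.2 rad).
It fails at once if something else on the table is moved (more than 15 mm) (distance of any of honey_tile_mid, brush_pot, slip_jar, glaze_pot, bowl, wood_tool, cup from where it was at the start of the episode above 0.015 m).
It also fails if it takes over 38 s, if anything falls off the work surface, if the arm or the gripper's body presses on something with over 40 N, if the wrist force passes 120 N, or if a joint passes its speed limit or range.

### The arm

A 6-joint arm with a two-finger parallel gripper is mounted at the origin on the work surface. World frame = base frame: x ahead of the robot, y to its left, z up, the work surface at z = 0. Lengths are in mm, angles in degrees, forces in N, time in s.
With the tool pointing down it reaches from about 300 to 850 mm from the base axis. Payload 4.2 kg.
Tool frame: the origin (TCP) lies at the very end of the fingers, on their centre line; the grasp point (between the pads) lies 19 mm behind it (env.grip_depth is the distance from the TCP to the grasp point, in mm); z points along the fingers, y is the line along which they close (so a half turn about z gives the same grasp; the last joint's range is limited). The gripper opens to 91 mm and grips with 3 to 60 N. Pads are 32 mm wide; open, the fingers measure 118 mm over their backs; the gripper's body (76 mm by 178 mm) begins 60 mm behind the grasp point.
Start: joints at [-78.266, 18.312, 89.639, -0, 72.044, -1.146], TCP at [128.176, -560.548, 213.976] pointing down, gripper open.
Joint ranges: [-177.97, 177.97], [-48.28, 115.42], [12.27, 149.76], [-77.06, 257.06], [2.81, 150.46], [-146.56, 146.56]. Speed limits (degrees/s): [147.25, 147.25, 180, 180, 180, 180].

### API

Orientations are given as [roll, pitch, yaw] about the fixed x, y, z axes, in that order (R = Rz(yaw) Ry(pitch) Rx(roll)).
In Python, from workcell import env, cams gives the robot as it stands.
- The arm moves only by the tool apply_moves, never from a script. Its argument "deltas" is a list of rows, each a list of 5 numbers: the shift along the tool's x, y, z in m, then the turn about the tool's z in rad, then the opening, from -1 (shut) to 1 (fully open), so that 0 is half open. In form: [[tx, ty, tz, roll, gripper], ...]. A call has 1 to 5 rows; each row is the pose to reach, as a shift and turn from the pose commanded when the call began, along the tool's axes at that moment; what a row does not reach only later rows make up. A row lasts 1/10 s, in which the tool goes at most 50 mm and 8.59 degrees, less where a joint would pass 70% of its speed; a pose out of reach is approached as far as the arm can. A call with a gripper value outside its range is refused whole. The fingers move at their own pace and stop on an object; "grip_force" is the grip in N (left out, the last holds). Time passes only in rows, so rows that repeat a pose let the fingers close. It gives the time, the measured TCP pose, the force, the opening and the grip force at its end, in the units of the state.
- env.state(): the state, without advancing time (a new reading comes with each control period).
- cams.grab_frame(name): name is "side" or "top"; returns the picture (480x640x3 uint8, blue, green, red); there is no depth.
- cams.get_calibration(name): a dict with "mtx" (3x3 intrinsics, pixels), "eye" and "attitude" of the camera in the world. Camera axes: x right, y down, z forward; pixel columns grow to the right and rows downward; lengths in mm; the calibration is good to about 2 mm. A picture is of the moment at which its call begins. get_calibration takes no time and is no camera call.
- env.job_done(): hands the job in; it is judged then, once.
The state is a dict: "time_s": time; "qpos": joint angles; "qvel": joint speeds; "effort": joint torques, N m; "ee_pos": TCP position; "ee_rot": TCP orientation; "force": force on the tool from outside, world axes, zero at the start; "torque": the same for the moment, N m; "gripper_width": finger opening in mm; "gripper_force": force on a finger pad.
Only numpy, scipy, OpenCV 4.12 (cv2) and the standard library are available. Lean on these libraries where they do the work, as an engineer would, in place of code of your own. Each camera call takes 0.05 s, during which the arm holds its last target. There are 200 camera calls.

## Working session

There is one attempt and no reset: what is moved stays moved. The work goes in short steps, Python scripts to look and compute and a tool call to move; the robot and the scene stay as the last step left them, time stands still between calls to the robot, and variables do not carry over. Pictures are saved under pics/ and viewed, at most 10 in all, crops included, and the job is handed in when it is done.

Besides the shell and the picture viewer there is one more tool, called as name(argument=value, ...) on one line, values as JSON. apply_moves: Moves the arm, as the interface text tells. Its arguments: {"type":"object","properties":{"deltas":{"type":"array"},"grip_force":{"type":"number"}},"required":["deltas"]}

```bash
mkdir -p pics; python3 - <<'E'
from workcell import env,cams
import cv2
for n in("side","top"):
    cv2.imwrite(f"pics/{n}0.png",cams.grab_frame(n)); print(n,cams.get_calibration(n))
print(env.state())
E
```

```text
side {'mtx': array([[483.80785601,   0.        , 319.18365393],
       [  0.        , 483.80785601, 242.49232721],
       [  0.        ,   0.        ,   1.        ]]), 'eye': array([231.00321802, 855.65642943, 886.18396335]), 'attitude': array([-133.50594563,    0.36820105, -164.30767783])}
top {'mtx': array([[557.68023829,   0.        , 322.79265979],
       [  0.        , 557.68023829, 239.64360612],
       [  0.        ,   0.        ,   1.        ]]), 'eye': array([ 334.08133166,    6.40069557, 1212.60590173]), 'attitude': array([-173.21215104,   -0.24253076,  -91.59046346])}
{'time_s': 0.1, 'qpos': array([-7.82668055e+01,  1.83463791e+01,  8.96991004e+01, -7.29713337e-04,
        7.20405804e+01, -1.14454159e+00]), 'qvel': array([ 0.1180266 , -0.10871047, -0.22088916, -0.06897827,  0.00279423,
       -0.08336071]), 'effort': array([ 1.31874840e-03, -4.13332164e+01, -2.32510632e+01,  7.27451476e-02,
        4.21334244e-02, -6.68982352e-05]), 'ee_pos': array([ 128.07341987, -560.11236587,  213.22249408]), 'ee_rot': array([-1.79913943e+02, -1.02533871e-03,  1.28779608e+01]), 'force': array([ 0.39196714, -0.19402339,  0.74654926]), 'torque': array([-0.03201939, -0.01597634,  0.01795785]), 'gripper_force': 0.0, 'gripper_width': 91.32062973423352}
```

View pics/top0.png

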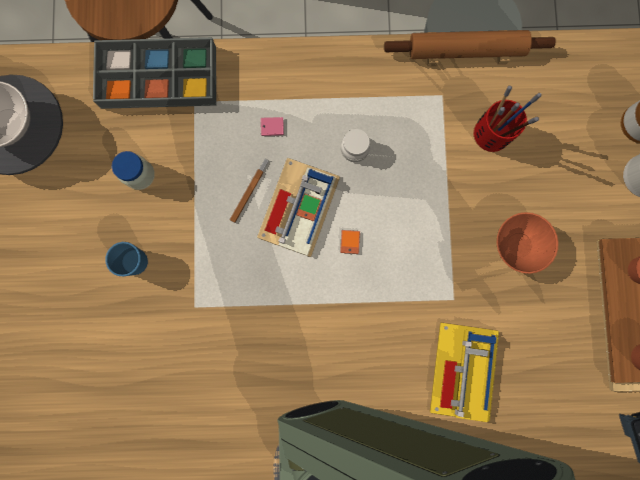

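View pics/side0.png

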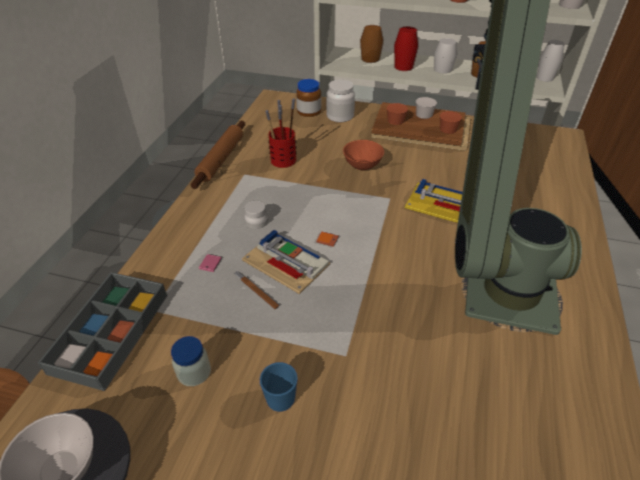

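The top view shows the wooden jig at about (300,207), with the green tile at (310,205) and the red pad at (279,212). Look-alikes are the yellow jig (467,372), the pink tile (272,126) and the orange tile (350,241). I choose the wooden jig and the green tile, and will check them in a close crop.

```bash
python3 - <<'E'
import cv2,numpy as np
a=cv2.imread("pics/top0.png")[150:265,250:350]
a=cv2.resize(a,None,fx=5,fy=5,interpolation=cv2.INTER_CUBIC)
b=cv2.imread("pics/side0.png")[225:295,240:335]
b=cv2.resize(b,None,fx=8,fy=8,interpolation=cv2.INTER_CUBIC)
cv2.imwrite("pics/ct.png",a);cv2.imwrite("pics/cs.png",b)
E
```

```text
(no output)
```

View pics/ct.png

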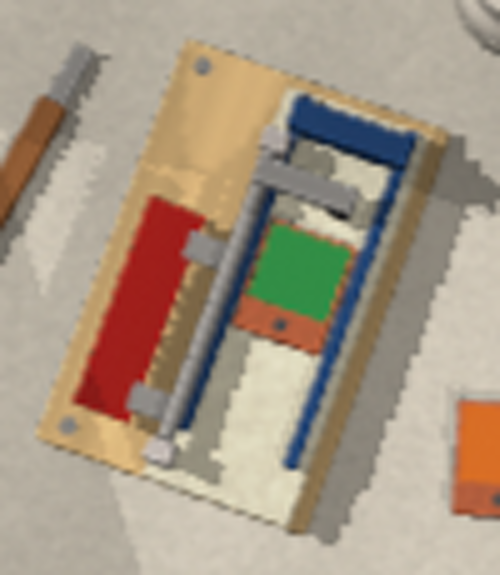

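View pics/cs.png

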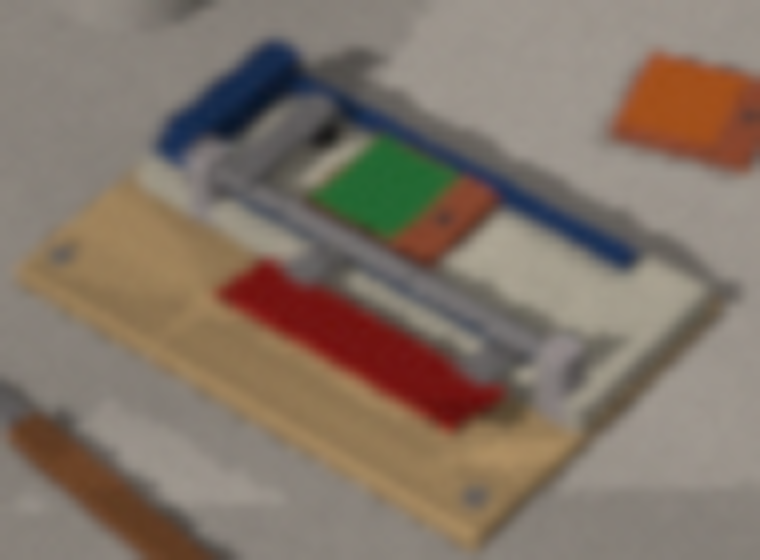

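The crops confirm it: plywood jig, green tile in the channel short of the grey arm, and the red pad on the left. Next I fit the jig pose from both views.

```bash
cat > h.py <<'E'
import numpy as np
from scipy.spatial.transform import Rotation as R
from scipy.optimize import least_squares
from workcell import env,cams
C={n:cams.get_calibration(n) for n in("side","top")}
def proj(n,p):
    c=C[n];q=R.from_euler('xyz',c['attitude'],degrees=True).inv().apply(np.atleast_2d(p)-c['eye'])
    q=q@c['mtx'].T; return q[:,:2]/q[:,2:]
def place(s,p):
    return R.from_euler('z',s[2]).apply(np.atleast_2d(p))+[s[0],s[1],0]
E
cat > fit.py <<'E'
from h import *
T=[(-26,71.8,34.5,153,196),(-26,46.2,29.5,207,215),(-122,71.8,34.5,75,402),(-122,46.2,29.5,128,420),(-116,-24.5,26,292,466)]
S=[(-26,46.2,29.5,262,262),(-26,71.8,34.5,220,290),(-122,46.2,29.5,505,392),(-122,71.8,34.5,455,422),(-116,-24.5,26,631,250)]
T=np.array(T,float);S=np.array(S,float)
ut=T[:,3:]/5+[250,150]-.4;us=S[:,3:]/8+[240,225]-.44
f=lambda s:np.r_[(proj('top',place(s,T[:,:3]))-ut).ravel(),(proj('side',place(s,S[:,:3]))-us).ravel()]
r=min((least_squares(f,[430,40,a]) for a in(-2,-.4,.5,2)),key=lambda r:r.cost)
print(r.x[:2],np.degrees(r.x[2]));print(f(r.x).reshape(-1,2).round(1).tolist())
f1=lambda s:f(s)[:10]; f2=lambda s:f(s)[10:]
for g in(f1,f2):q=least_squares(g,r.x).x;print(q[:2],np.degrees(q[2]))
# tile corners, top z=28
c=[(-25,20,28),(-25,-20,28),(25,20,28),(25,-20,28)]
tt=np.array([(237,325),(320,353),(277,218),(357,245)])/5+[250,150]-.4
ts=np.array([(497,192),(385,135),(320,187)])/8+[240,225]-.44
cs=np.array(c)[[1,3,2]]
def g(v):
    m=lambda p:place(r.x,np.array(p,float)+[v[0],v[1],0])
    return np.r_[(proj('top',m(c))-tt).ravel(),(proj('side',m(cs))-ts).ravel()]
q=least_squares(g,[-50,0]);print('tile jig',q.x,g(q.x).round(1))
st=env.state();print(st['ee_pos'],st['ee_rot'])
E
python3 fit.py
```

```text
[586.49141242  11.84459244] -21.04289375772979
[[-1.0, -0.6], [-0.5, -0.0], [-0.8, -0.1], [0.1, 0.6], [-0.6, -0.1], [0.8, -1.8], [-0.9, -0.8], [0.6, -1.3], [0.2, -0.2], [0.4, -0.3]]
[585.98057569  10.2400762 ] -21.373311725363248
[586.89819508  15.45669494] -20.399837435522503
tile jig [-42.0395715   -1.59650731] [-0.8  0.1  0.1  0.6 -0.9 -0.1  0.5  0.6  1.1 -1.  -0.1 -1.8 -1.9  0.3]
[ 128.07341987 -560.11236587  213.22249408] [-1.79913943e+02 -1.02533871e-03  1.28779608e+01]
```

apply_moves(deltas=[[0.034, -0.0355, 0, 0, 0.02], [0.068, -0.071, 0, 0, 0.02], [0.102, -0.1065, 0, 0, 0.02], [0.136, -0.142, 0, 0, 0.02], [0.17, -0.1775, 0, 0, 0.02]])

```text
time_s: 0.6
ee_pos: [254.7, -347.7, 213.6]
ee_rot: [-180.0, -0.0, 12.8]
force: [0.9, -0.2, 0.5]
gripper_width: 53.8
gripper_force: 0.0
```

apply_moves(deltas=[[0.034, -0.0355, 0, 0, 0.02], [0.068, -0.071, 0, 0, 0.02], [0.102, -0.1065, 0, 0, 0.02], [0.136, -0.142, 0, 0, 0.02], [0.17, -0.1775, 0, 0, 0.02]])

```text
time_s: 1.1
ee_pos: [380.9, -136.8, 213.9]
ee_rot: [180.0, -0.0, 12.9]
force: [1.4, -0.7, -1.1]
gripper_width: 46.8
gripper_force: 0.0
```

apply_moves(deltas=[[0.034, -0.0355, 0, 0.12, 0.02], [0.068, -0.071, 0, 0.24, 0.02], [0.102, -0.1065, 0, 0.36, 0.02], [0.136, -0.142, 0, 0.48, 0.02], [0.17, -0.1775, 0, 0.595, 0.02]])

```text
time_s: 1.6
ee_pos: [502.9, 67.2, 213.7]
ee_rot: [180.0, 0.0, -21.5]
force: [1.4, -0.0, 0.3]
gripper_width: 46.4
gripper_force: 0.0
```

apply_moves(deltas=[[0, 0, 0.045, 0, 0.02], [0, 0, 0.09, 0, 0.02], [0, 0, 0.135, 0, 0.02], [0, 0, 0.154, 0, 0.02], [0, 0, 0.154, 0, 0.02]])

```text
time_s: 2.1
ee_pos: [499.7, 65.1, 56.8]
ee_rot: [179.8, 0.4, -21.2]
force: [-0.6, -0.5, 0.5]
gripper_width: 46.6
gripper_force: 0.0
```

```bash
python3 - <<'E'
from h import *
import cv2
im={n:cams.grab_frame(n) for n in C}
a=cv2.resize(im['top'][140:270,240:370],None,fx=4.5,fy=4.5,interpolation=cv2.INTER_CUBIC)
b=cv2.resize(im['side'][205:305,235:345],None,fx=5.8,fy=5.8,interpolation=cv2.INTER_CUBIC)
cv2.imwrite('pics/a1.png',a);cv2.imwrite('pics/b1.png',b)
s=env.state();p=s['ee_pos'];J=(586.5,11.5,np.radians(-21.2))
print(p,s['ee_rot'],s['force'],s['gripper_width'],R.from_euler('z',-J[2]).apply(p-[J[0],J[1],0]))
E
```

```text
[502.91249446  65.33786734  60.19772591] [ 1.79999446e+02 -9.57207402e-03 -2.12131856e+01] [ 0.34194971 -0.34110632  0.15849061] 46.797086139386046 [-97.39971653  19.96702937  60.19772591]
```

View pics/b1.png

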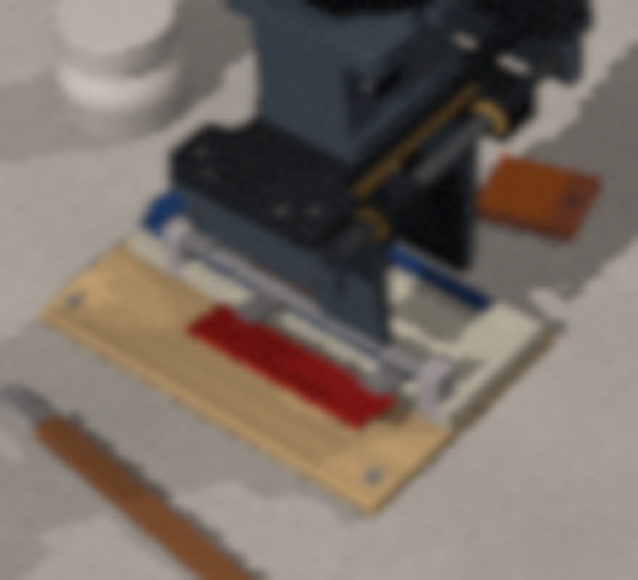

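```bash
python3 - <<'E'
from h import *
J=(586.5,11.5,np.radians(-21.2))
p=proj('side',place(J,[[-113.4,56.8,60.2],[-113.4,-3.3,60.2],[-113.4,-16.8,60.2],[-81.4,56.8,60.2]]))
print(((p-[235,205]+.4)*5.8).round())
E
```

```text
[[363. 347.]
 [453. 264.]
 [472. 246.]
 [303. 313.]]
```

View pics/a1.png

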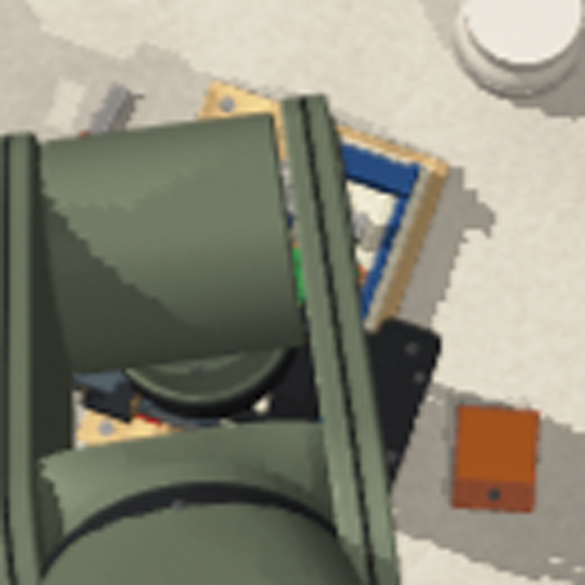

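```bash
python3 - <<'E'
from h import *
import cv2
im=cams.grab_frame('side');s=env.state();p=s['ee_pos'];print(p,s['ee_rot'])
f=6.5;o=np.array([240,195]);a=cv2.resize(im[195:285,240:335],None,fx=f,fy=f,interpolation=cv2.INTER_CUBIC)
Rt=R.from_euler('xyz',s['ee_rot'],degrees=True)
def line(P,c):
    q=((proj('side',Rt.apply(P)+p)-o+.5)*f-.5).round().astype(int)
    cv2.polylines(a,[q.reshape(-1,1,2)],False,c,1)
w=s['gripper_width']/2
for sg in(1,-1):
  for y in(w,w+13.5):
    line(np.array([(-16,sg*y,-40),(-16,sg*y,0),(16,sg*y,0),(16,sg*y,-40)]),(0,255,255) if sg>0 else (255,0,255))
cv2.imwrite('pics/b2.png',a);cv2.imwrite('pics/b2full.png',im)
E
```

```text
[503.63523445  65.39665443  61.05655002] [-1.79944131e+02 -1.21075775e-01 -2.12129830e+01]
```

View pics/b2.png

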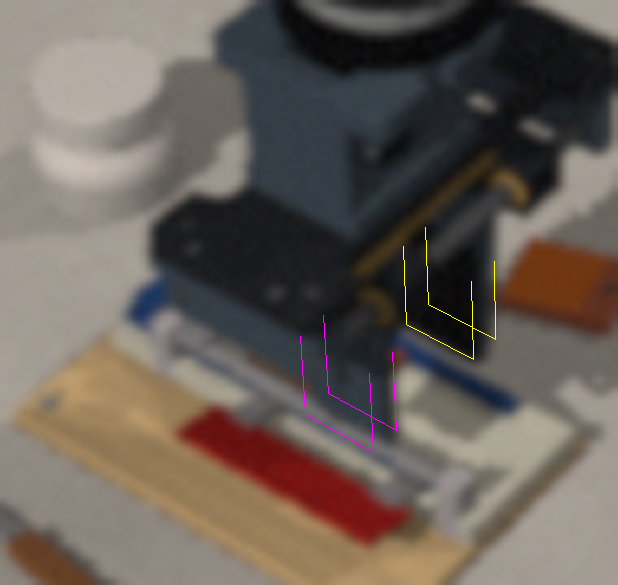

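The settled side view shows both fingertips straddling the shaft: near finger corner at (393,440), far one at (485,360). The tips sit close to the model lines but are a bit thinner. I'll widen the opening to 56 mm, shift toward the pad and go down.

apply_moves(deltas=[[0.002, -0.0067, 0, 0, 0.227], [0.002, -0.0067, 0, 0, 0.227], [0.002, -0.0067, 0.01, 0, 0.227], [0.002, -0.0067, 0.02, 0, 0.227], [0.002, -0.0067, 0.02, 0, 0.227]])

```text
time_s: 2.75
ee_pos: [505.2, 70.6, 38.2]
ee_rot: [179.9, 0.2, -21.2]
force: [-0.8, 0.1, -0.6]
gripper_width: 55.9
gripper_force: 0.0
```

```bash
cat > st.py <<'E'
from h import *
s=env.state();p=s['ee_pos'];J=(586.5,11.5,np.radians(-21.2))
print(s['time_s'],R.from_euler('z',-J[2]).apply(p-[J[0],J[1],0]).round(1),s['ee_rot'].round(2),'Fjig',R.from_euler('z',-J[2]).apply(s['force']).round(1),s['torque'].round(2),s['gripper_width'])
E
python3 st.py
```

```text
2.75 [-97.1  25.7  38.2] [179.89   0.19 -21.21] Fjig [-0.8 -0.2 -0.6] [0.09 0.03 0.05] 55.93108953730811
```

apply_moves(deltas=[[0.001, -0.001, 0.0, 0, 0.227], [0.001, -0.001, 0.004, 0, 0.227], [0.001, -0.001, 0.006, 0, 0.227], [0.001, -0.001, 0.008, 0, 0.227], [0.001, -0.001, 0.01, 0, 0.227]])

```text
time_s: 3.25
ee_pos: [508.1, 71.4, 30.2]
ee_rot: [-180.0, -0.0, -21.2]
force: [-1.5, -0.1, 4.4]
gripper_width: 55.5
gripper_force: 2.3
```

```bash
python3 st.py
```

```text
3.25 [-94.7  27.5  30.2] [-1.800e+02 -1.000e-02 -2.121e+01] Fjig [-1.4 -0.7  4.4] [ 0.11  0.21 -0.01] 55.49927863522833
```

apply_moves(deltas=[[0, 0, 0.002, 0, 0.227], [0, 0, 0.004, 0, 0.227], [0, 0, 0.0055, 0, 0.227], [0, 0, 0.0055, 0, 0.227], [0, 0, 0.0055, 0, 0.227]])

```text
time_s: 3.75
ee_pos: [507.9, 70.7, 25.0]
ee_rot: [179.9, -0.0, -21.2]
force: [-2.2, -2.9, 9.0]
gripper_width: 56.0
gripper_force: 4.1
```

```bash
python3 st.py; python3 - <<'E'
from h import *
import cv2
im=cams.grab_frame('side')
cv2.imwrite('pics/b3.png',cv2.resize(im[205:295,240:335],None,fx=6.5,fy=6.5,interpolation=cv2.INTER_CUBIC))
E
```

```text
3.75 [-94.7  26.8  25. ] [ 1.7994e+02 -2.0000e-02 -2.1190e+01] Fjig [-1.  -3.5  9. ] [-0.34  0.41 -0.01] 55.99239753971196
```

View pics/b3.png

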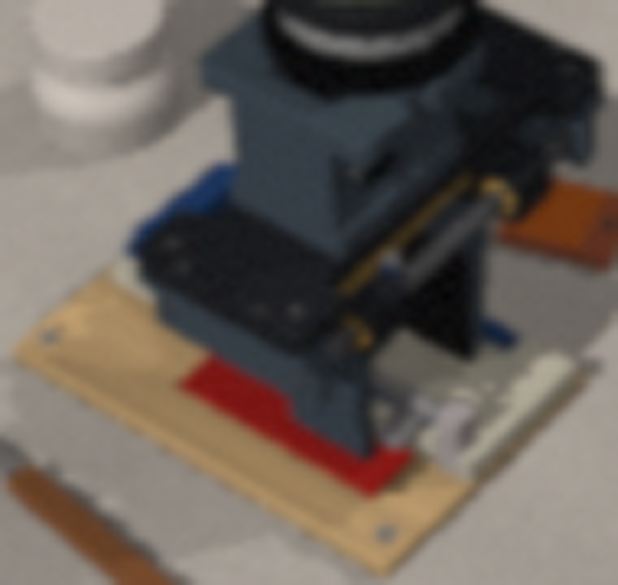

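The pad finger is seated on the red pad, around (340,440), and the pad is down. The far finger is in the channel behind the tile. Now I push along tool x.

apply_moves(deltas=[[0.003, 0, 0.0005, 0, 0.227], [0.007, 0, 0.0005, 0, 0.227], [0.011, 0, 0.0005, 0, 0.227], [0.015, 0, 0.0005, 0, 0.227], [0.018, 0, 0.0005, 0, 0.227]])

```text
time_s: 4.3
ee_pos: [522.9, 65.3, 24.1]
ee_rot: [179.9, 0.2, -21.2]
force: [-5.6, 2.3, 7.2]
gripper_width: 55.8
gripper_force: 4.0
```

```bash
python3 st.py
```

```text
4.3 [-78.7  27.1  24.1] [179.95   0.23 -21.23] Fjig [-6.   0.2  7.2] [0.65 1.03 0.15] 55.8420986207581
```

apply_moves(deltas=[[0.004, 0, 0, 0, 0.227], [0.008, 0, 0, 0, 0.227], [0.012, 0, 0, 0, 0.227], [0.016, 0, 0, 0, 0.227], [0.02, 0, 0, 0, 0.227]])

```text
time_s: 4.8
ee_pos: [541.5, 58.1, 24.0]
ee_rot: [179.9, 0.2, -21.2]
force: [-5.5, 1.9, 7.9]
gripper_width: 55.7
gripper_force: 3.9
```

```bash
python3 st.py
```

```text
4.8 [-58.8  27.2  24. ] [179.94   0.25 -21.22] Fjig [-5.9 -0.2  7.9] [0.54 1.   0.17] 55.698676030878616
```

apply_moves(deltas=[[0.003, 0, 0, 0, 0.227], [0.006, 0, 0, 0, 0.227], [0.0085, 0, 0, 0, 0.227], [0.0105, 0, 0, 0, 0.227], [0.012, 0, 0, 0, 0.227]])

```text
time_s: 5.3
ee_pos: [552.7, 53.8, 24.1]
ee_rot: [179.9, 0.2, -21.2]
force: [-4.6, 2.2, 7.4]
gripper_width: 55.9
gripper_force: 3.9
```

```bash
python3 st.py
```

```text
5.3 [-46.8  27.2  24.1] [179.95   0.24 -21.22] Fjig [-5.1  0.4  7.4] [0.64 0.98 0.16] 55.93539950692192
```

apply_moves(deltas=[[0.001, 0, 0, 0, 0.227], [0.002, 0, 0, 0, 0.227], [0.003, 0, 0, 0, 0.227], [0.003, 0, 0, 0, 0.227]])

```text
time_s: 5.7
ee_pos: [553.3, 53.5, 23.9]
ee_rot: [179.9, 0.5, -21.3]
force: [-9.2, 5.8, 10.3]
gripper_width: 55.9
gripper_force: 6.6
```

```bash
python3 st.py
```

```text
5.7 [-46.2  27.2  23.9] [179.92   0.51 -21.29] Fjig [-10.7   2.1  10.3] [1.   1.66 0.02] 55.94200728138927
```

apply_moves(deltas=[[0.001, 0, 0, 0, 0.227], [0.002, 0, 0, 0, 0.227], [0.002, 0, 0, 0, 0.227]])

```text
time_s: 6.0
ee_pos: [553.5, 53.4, 23.8]
ee_rot: [179.9, 0.7, -21.3]
force: [-12.4, 7.0, 12.5]
gripper_width: 56.2
gripper_force: 8.4
```

```bash
python3 st.py; python3 - <<'E'
from h import *
import cv2
im=cams.grab_frame('side');t=cams.grab_frame('top')
a=cv2.resize(im[215:295,240:325],None,fx=4.5,fy=4.5,interpolation=cv2.INTER_CUBIC)
b=cv2.resize(t[155:235,265:350],None,fx=4.5,fy=4.5,interpolation=cv2.INTER_CUBIC)
cv2.imwrite('pics/c4.png',np.hstack([a,b]))
E
```

```text
6.0 [-45.9  27.1  23.8] [179.9    0.72 -21.34] Fjig [-14.1   2.   12.5] [ 1.35  2.19 -0.11] 56.156636861246234
```

View pics/c4.png

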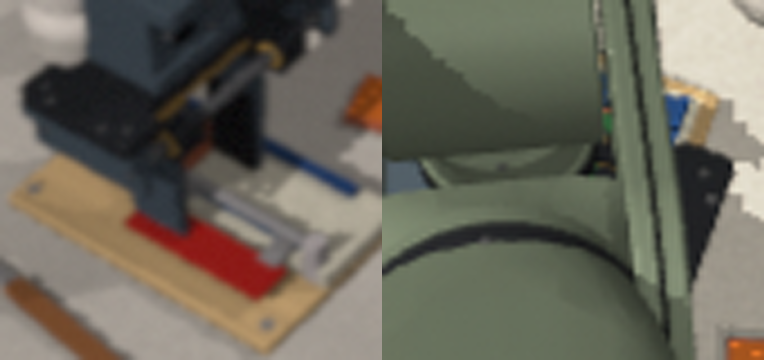

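The pad is still down at the left, and in the top view the tile's green glaze shows next to the blue stop at (608,122). The push force climbs without motion, so the tile is on the stop. I'll back the finger off the tile with the pad still pressed, then lift.

apply_moves(deltas=[[-0.002, 0, 0, 0, 0.227], [-0.005, 0, 0, 0, 0.227], [-0.009, 0, 0, 0, 0.227], [-0.012, 0, 0, 0, 0.227], [-0.012, 0, 0, 0, 0.227]])

```text
time_s: 6.6
ee_pos: [551.5, 55.8, 25.6]
ee_rot: [-179.8, -0.4, -21.2]
force: [3.4, -1.8, 6.6]
gripper_width: 55.9
gripper_force: 3.2
```

apply_moves(deltas=[[0, 0, -0.003, 0, 0.227], [0, 0, -0.006, 0, 0.227], [0, 0, -0.01, 0, 0.227], [0, 0, -0.018, 0, 0.227], [0, 0, -0.035, 0, 0.227]])

```text
time_s: 7.1
ee_pos: [546.5, 55.7, 58.1]
ee_rot: [179.9, 0.2, -21.2]
force: [-0.8, 0.1, -0.0]
gripper_width: 55.8
gripper_force: 0.0
```

apply_moves(deltas=[[0, 0, -0.04, 0, 0.227], [0, 0, -0.08, 0, 0.227], [-0.04, 0, -0.12, 0, 0.227], [-0.08, 0, -0.14, 0, 0.227], [-0.12, 0, -0.14, 0, 0.227]])

```text
time_s: 7.6
ee_pos: [436.6, 99.9, 202.3]
ee_rot: [-179.8, -0.3, -21.3]
force: [1.3, 0.7, 0.9]
gripper_width: 56.1
gripper_force: 0.0
```

apply_moves(deltas=[[-0.04, 0.03, 0, 0, 0.227], [-0.08, 0.06, 0, 0, 0.227], [-0.08, 0.1, 0, 0, 0.227], [-0.08, 0.14, 0, 0, 0.227], [-0.08, 0.14, 0, 0, 0.227]])

```text
time_s: 8.1
ee_pos: [308.5, -5.0, 199.0]
ee_rot: [179.9, 0.0, -21.5]
force: [-0.4, 0.5, -1.2]
gripper_width: 55.7
gripper_force: 0.0
```

```bash
python3 st.py; python3 - <<'E'
from h import *
import cv2
im=cams.grab_frame('side');t=cams.grab_frame('top')
a=cv2.resize(im[225:295,240:325],None,fx=4.5,fy=4.5,interpolation=cv2.INTER_CUBIC)
b=cv2.resize(t[160:230,265:350],None,fx=4.5,fy=4.5,interpolation=cv2.INTER_CUBIC)
cv2.imwrite('pics/c5.png',np.hstack([a,b]))
E
```

```text
8.1 [-253.2 -115.9  199. ] [ 1.799e+02  1.000e-02 -2.153e+01] Fjig [-0.6  0.3 -1.2] [ 0.03  0.01 -0.02] 55.69858943252446
```

View pics/c5.png

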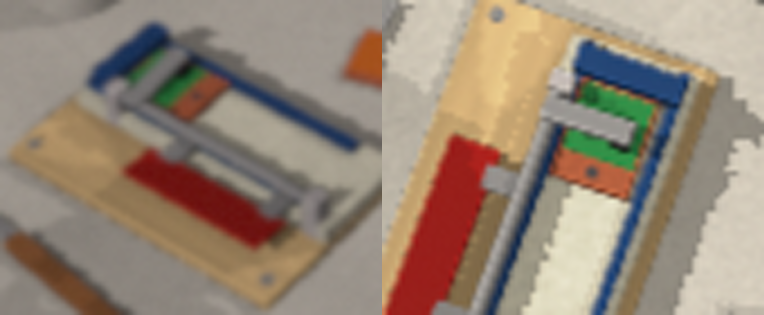

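```bash
python3 - <<'E'
from h import *
J=(586.3,11.2,np.radians(-21.1))
def x(px):
    return least_squares(lambda v:(proj('top',place(J,[v[0],v[1],28]))-px).ravel(),[-40,0]).x.round(1)
for u,f,o in(((237,325),5,(250,150)),((320,353),5,(250,150)),((168,174),4.5,(265,160)),((250,200),4.5,(265,160))):print(x(np.array(u)/f+o-.4))
E
```

```text
[-66.4  17.5]
[-66.  -20.3]
[-29.3  19.5]
[-28.1 -21.7]
```

The picture shows the tile flat under the arm, with its rear edge at jig x of about -28.7 (-28 expected) and the clip closed on it. Handing in.

```bash
python3 -c "
from workcell import env
print(env.job_done())"
```

```text
the job is handed in; nothing more can be done
None
```

I pushed the tile to the end stop with the pad held down, let the clip close on it, moved the hand clear and handed the job in. The last picture puts the tile within about 1 mm of the stop, but no verdict was returned.

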